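# Check jar caps and set stripped ones aside for rework

### The arm

A 6-joint arm with a two-finger parallel gripper is mounted at the origin on a cart in front of the work surface, level with it; the furniture and walls round the work are solid. World frame = base frame: x ahead of the robot, y to its left, z up, the work surface at z = 0. Lengths are in m, angles in rad, forces in N, time in s.
With the tool pointing down it reaches from about 0.375 to 0.925 m from the base axis. Payload 5.7 kg.
Tool frame: the origin (TCP) lies between the finger pads; the fingertips stand 14 mm ahead of it and the grasp point (between the pads) lies 5 mm behind it; z points along the fingers, y is the line along which they close (so a half turn about z gives the same grasp; the last joint's range is limited). The gripper opens to 88 mm and grips with 3 to 60 N. Pads are 20 mm wide; open, the fingers measure 115 mm over their backs; the gripper's body (75 mm by 178 mm) begins 61 mm behind the grasp point.
Start: joints at [-1.33, 0.359, 1.51, -0, 1.272, -0.115], TCP at [0.209, -0.562, 0.237] pointing down, gripper open.
Joint ranges: [-2.97, 2.97], [-1.01, 2.36], [0.21, 2.38], [-0.96, 4.11], [0.2, 2.71], [-2.98, 2.98]. Speed limits (rad/s): [2.39, 2.39, 3.14, 3.14, 3.14, 3.14].

### API

Orientations are given as a unit quaternion [x, y, z, w].
In Python, from workcell import ctrl gives the robot as it stands.
- The arm moves only by the shell command python3 shift.py 'ROWS'. ROWS is a JSON list of rows, 1 to 8 of them, each written [opening, [dx, dy, dz], turn]: the finger opening in m, then dx, dy, dz in m, then a turn about the tool's z in rad; each row is the pose to reach, as a shift and turn from the pose commanded when the command began, along the tool's axes at that moment; what a row does not reach only later rows make up. A row lasts 1/10 s, in which the tool goes at most 0.05 m and 0.15 rad, less where a joint would pass 70% of its speed; a pose out of reach is approached as far as the arm can. The fingers move at their own pace and stop on an object; the grip force is fixed at half the most. Time passes only in rows, so rows that do not move let the fingers close. It prints the time, the measured TCP pose, the force, the opening and the grip force at its end. Input that does not fit is refused with a message, and nothing moves.
- ctrl.state(): the state, without advancing time (a new reading comes with each control period).
- ctrl.capture(name): name is "scene" or "top" or "wrist"; returns the picture (420x560x3 uint8, red, green, blue); there is no depth.
- ctrl.camera_model(name): a dict with "intrinsics" (3x3 intrinsics, pixels), "k1" (the pictures are not rectified: a ray, as slopes to the right and down, at radius r is drawn at 1 + k1 r^2 times it, then the intrinsics apply), "origin" and "rotation" of the camera in the world; the wrist camera has in their place "hand_eye" (4x4, takes a point from camera to tool coordinates, whose origin is the TCP and whose axes are the flange's). Camera axes: x right, y up, looking along -z (the intrinsics and any distortion apply to the point x, -y, -z); pixel columns grow to the right and rows downward; lengths in m; the calibration is good to about 2 mm. A picture is of the moment at which its call begins: read the wrist's pose just before it. camera_model takes no time and is no camera call.
- ctrl.finish_job(): hands the job in; it is judged then, once.
The state is a dict: "time": time; "joints": joint angles; "dq": joint speeds; "tau": joint torques, N m; "tcp_pos": TCP position; "eef_rot": TCP orientation; "ft_force": force on the tool from outside, world axes, zero at the start; "ft_torque": the same for the moment, N m; "gripper_width": finger opening in m; "gripper_force": force on a finger pad.
Only numpy, scipy, OpenCV 4.12 (cv2) and the standard library are available. Lean on these libraries where they do the work, as an engineer would, in place of code of your own. Each camera call takes 0.05 s, during which the arm holds its last target. There are 200 camera calls.

### The job

Give the cap of each of the four sample jars in the rack a gentle clockwise twist: a sound cap gives a few degrees and stops firm, a loose one with a stripped thread keeps turning. Stand every jar with a loose cap upright on the floor of the rework tray, clear of the tin that is already there, and leave the sound jars seated in the rack. Do not tip the jars, squeeze them hard or disturb the other things on the desk.

Things in the scene. Friction and masses are not known exactly. Their poses are not given: they have to be found in the camera images.
- rack: Fixed aluminium block, 142 (x) x 184 (y) x 30 mm high, with four square wells, 50 mm wide, 22 mm deep, at x = +-33, y = +-50 mm, a jar in each. Origin: centre of its underside, z up. Jars stand 18 mm apart along its x, 52 mm apart along its y: fingers fit only when closing roughly along the rack's y. It stands at the left or the right, the tray on the other side.
- tray: Rework tray: fixed dark shallow rectangular tray, 130 (x) x 200 (y) x 16 mm high, thin rim, open top, floor 4 mm thick. Origin: centre of its underside, z up. Inside 126 x 196 mm. A flat tin already stands in it.
- wax_tin: Bystander: flat round tin, 56 mm across, 20 mm high, standing in the tray near its +y end. Origin: centre of its underside. Leave it where it is.
- blower: Bystander: rubber bulb blower standing upright, 53 mm across, 106 mm high, between rack and tray. Origin: centre of its underside. Do not disturb.
- pen: Bystander: marker pen, 135 mm long, 17 mm thick, lying between rack and tray, long axis along its own y. Origin: its middle, at its underside. Do not disturb.
- mug: Bystander: mug, 78 mm across (116 mm with handle), 101 mm high, at the back. Origin: centre of its underside. Do not disturb.
- tape_roll: Bystander: roll of tape lying flat, 96 mm across, 48 mm high, at the far left. Origin: centre of its underside. Do not disturb.
- jar_1: Loose square clear jar, 48 x 48 mm, 0.25 kg; sides vertical to 68 mm height; round white cap 44 mm across from 72 to 94 mm, with a 2 mm rib on top. Origin: centre of its underside (8 mm above the desk in a well); z up, sides along x and y, as the rack's. The well stops it turning, not lifting. All four look alike; any may be in any well, stripped or sound. Pinch cap or body with 10 to 25 N.
- jar_2: Loose square clear jar, 48 x 48 mm, 0.25 kg; sides vertical to 68 mm height; round white cap 44 mm across from 72 to 94 mm, with a 2 mm rib on top. Origin: centre of its underside (8 mm above the desk in a well); z up, sides along x and y, as the rack's. The well stops it turning, not lifting. All four look alike; any may be in any well, stripped or sound. Pinch cap or body with 10 to 25 N.
- jar_3: Loose square clear jar, 48 x 48 mm, 0.25 kg; sides vertical to 68 mm height; round white cap 44 mm across from 72 to 94 mm, with a 2 mm rib on top. Origin: centre of its underside (8 mm above the desk in a well); z up, sides along x and y, as the rack's. The well stops it turning, not lifting. All four look alike; any may be in any well, stripped or sound. Pinch cap or body with 10 to 25 N.
- jar_4: Loose square clear jar, 48 x 48 mm, 0.25 kg; sides vertical to 68 mm height; round white cap 44 mm across from 72 to 94 mm, with a 2 mm rib on top. Origin: centre of its underside (8 mm above the desk in a well); z up, sides along x and y, as the rack's. The well stops it turning, not lifting. All four look alike; any may be in any well, stripped or sound. Pinch cap or body with 10 to 25 N.
- cap_1 (a joint): Turn of the cap of jar_1 (rad), 0 at the start, growing clockwise seen from above; light drag of 0.03 N m. A sound cap gives 0.15 rad (about 9 degrees) and stops hard; a cap with a stripped thread keeps turning. It stays where it is left, and does not turn anticlockwise from 0. Each cap has a small raised pointer rib on top.
- cap_2 (a joint): Turn of the cap of jar_2 (rad), 0 at the start, growing clockwise seen from above; light drag of 0.03 N m. A sound cap gives 0.15 rad (about 9 degrees) and stops hard; a cap with a stripped thread keeps turning. It stays where it is left, and does not turn anticlockwise from 0. Each cap has a small raised pointer rib on top.
- cap_3 (a joint): Turn of the cap of jar_3 (rad), 0 at the start, growing clockwise seen from above; light drag of 0.03 N m. A sound cap gives 0.15 rad (about 9 degrees) and stops hard; a cap with a stripped thread keeps turning. It stays where it is left, and does not turn anticlockwise from 0. Each cap has a small raised pointer rib on top.
- cap_4 (a joint): Turn of the cap of jar_4 (rad), 0 at the start, growing clockwise seen from above; light drag of 0.03 N m. A sound cap gives 0.15 rad (about 9 degrees) and stops hard; a cap with a stripped thread keeps turning. It stays where it is left, and does not turn anticlockwise from 0. Each cap has a small raised pointer rib on top.

How it is judged:
At the end, for the whole second after the job is handed in: Every cap turned clockwise by at least 0.06 rad; both jars with stripped caps upright (0.1 rad) on the tray floor, centres at least 20 mm inside the rim; the two sound jars upright, fully down in the rack; all at rest and released; bystanders within 25 mm of their starts (value of joint each of cap_1, cap_2, cap_3, cap_4 above 0.06 rad and angle between each of jar_1, jar_2, jar_3, jar_4's own z axis and vertical below 0.1 rad and linear speed of each of jar_1, jar_2, jar_3, jar_4 below 0.03 m/s and x of jar_1 in the frame of rack between -0.05 and 0.05 m and y of jar_1 in the frame of rack between -0.07 and 0.07 m and z of each of jar_1, jar_4 in the frame of rack below 0.014 m and x of jar_2 in the frame of tray between -0.045 and 0.045 m and y of jar_2 in the frame of tray between -0.08 and 0.08 m and z of each of jar_2, jar_3 in the frame of tray below 0.012 m and x of jar_3 in the frame of tray between -0.045 and 0.045 m and y of jar_3 in the frame of tray between -0.08 and 0.08 m and x of jar_4 in the frame of rack between -0.05 and 0.05 m and y of jar_4 in the frame of rack between -0.07 and 0.07 m); the robot touches nothing.
It fails at once if a bystander (tin, blower, pen, mug or tape roll) is pushed by more than 25 mm or tipped over (distance of any of wax_tin, blower, pen, mug, tape_roll from where it was at the start of the episode above 0.025 m or angle between any of wax_tin, blower, mug, tape_roll's own z axis and vertical above 0.5 rad).
It fails at once if a jar is tipped by more than about 30 degrees (angle between any of jar_1, jar_2, jar_3, jar_4's own z axis and vertical above 0.55 rad).
It fails at once if a jar is squeezed hard: more than about 40 N from each finger (80 N in all) (contact force between the fingers and jar_1 above 80 N or contact force between the fingers and jar_2 above 80 N or contact force between the fingers and jar_3 above 80 N or contact force between the fingers and jar_4 above 80 N).
It also fails if it takes over 72 s, if anything falls off the work surface, if the arm or the gripper's body presses on something with over 40 N, if the wrist force passes 120 N, or if a joint passes its speed limit or range.

## Working session

There is one attempt and no reset: what is moved stays moved. The work goes in short steps, Python scripts to look and compute and a shell command to move; the robot and the scene stay as the last step left them, time stands still between calls to the robot, and variables do not carry over. Pictures are saved under pics/ and viewed, at most 10 in all, crops included, and the job is handed in when it is done.

```bash
ls; mkdir -p pics
python3 - <<'E'
from workcell import ctrl
import cv2,numpy as np
s=ctrl.state();print({k:np.round(v,3).tolist() for k,v in s.items()})
a=[]
for n in("top","scene"):
    im=ctrl.capture(n);np.save(f'pics/{n}.npy',im);cv2.imwrite(f'pics/{n}0.png',im[:,:,::-1])
    print(n,{k:np.round(v,4).tolist() for k,v in ctrl.camera_model(n).items()})
print({k:np.round(v,4).tolist() for k,v in ctrl.camera_model("wrist").items()})
E
```

```text
pics
shift.py
workcell.py
{'time': 0.0, 'joints': [-1.33, 0.359, 1.511, -0.0, 1.272, -0.115], 'dq': [0.001, 0.001, -0.0, -0.0, -0.002, -0.001], 'tau': [0.001, -51.537, -27.073, 0.068, 0.034, -0.0], 'tcp_pos': [0.209, -0.562, 0.236], 'eef_rot': [0.984, 0.177, -0.0, -0.001], 'ft_force': [-0.696, -0.894, 0.202], 'ft_torque': [-0.001, 0.046, -0.021], 'gripper_force': 0.0, 'gripper_width': 0.088}
top {'intrinsics': [[533.9864, 0.0, 273.9356], [0.0, 533.9864, 218.708], [0.0, 0.0, 1.0]], 'k1': -0.034, 'origin': [0.5067, 0.1203, 1.5232], 'rotation': [0.0364, -0.0381, -0.7041, 0.7081]}
scene {'intrinsics': [[428.7053, 0.0, 288.2131], [0.0, 428.7053, 216.7082], [0.0, 0.0, 1.0]], 'k1': 0.0426, 'origin': [-0.0259, 0.8256, 0.914], 'rotation': [-0.1494, 0.3837, 0.8404, -0.3523]}
{'intrinsics': [[378.7735, 0.0, 273.8523], [0.0, 378.7735, 209.5885], [0.0, 0.0, 1.0]], 'k1': -0.0061, 'hand_eye': [[-0.001, 0.9695, 0.245, 0.0665], [1.0, 0.0011, -0.0004, -0.0004], [-0.0007, 0.245, -0.9695, -0.1484], [0.0, 0.0, 0.0, 1.0]]}
```

View pics/top0.png

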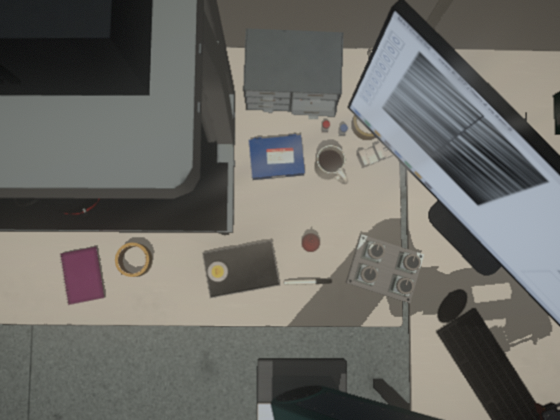

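View pics/scene0.png

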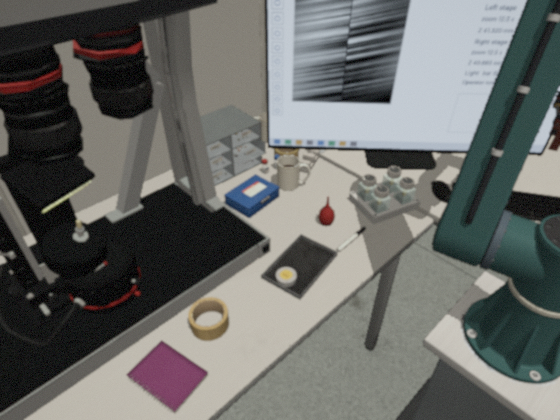

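The top view shows the rack at about (385,267), with caps near (375,250), (411,262), (368,274) and (403,286). The tray is at (241,268), the tin at (218,271), the pen at (307,282), the blower at (311,242) and the mug at (330,160). The scene view shows the caps near (370,180), (394,171), (382,197) and (407,187), and the monitor is behind the rack.

```bash
cat > h.py <<'E'
import numpy as np,cv2
from scipy.spatial.transform import Rotation as R
from workcell import ctrl
def cam(n,s=None):
    m=ctrl.camera_model(n);K=np.array(m["intrinsics"]);k1=m["k1"]
    if n=="wrist":
        s=s or ctrl.state();H=np.array(m["hand_eye"]);Rt=R.from_quat(s["eef_rot"]).as_matrix()
        return K,k1,Rt@H[:3,3]+np.array(s["tcp_pos"]),Rt@H[:3,:3]
    r=np.array(m["rotation"]);return K,k1,np.array(m["origin"]),(R.from_quat(r).as_matrix() if r.size==4 else r)
def ray(c,px):
    K,k1,o,M=c
    u=cv2.undistortPoints(np.array(px,float).reshape(-1,1,2),K,np.array([k1,0,0,0.])).reshape(-1,2)
    d=np.c_[u[:,0],-u[:,1],-np.ones(len(u))]@M.T
    return o,d/np.linalg.norm(d,axis=1)[:,None]
def onplane(c,px,z):
    o,d=ray(c,px);return o+d*((z-o[2])/d[:,2])[:,None]
def tri(cs,pxs):
    A=np.zeros((3,3));b=np.zeros(3);L=[]
    for c,p in zip(cs,pxs):
        o,d=ray(c,p);P=np.eye(3)-np.outer(d[0],d[0]);A+=P;b+=P@o;L.append((P,o))
    x=np.linalg.solve(A,b);return x,max(np.linalg.norm(P@(x-o)) for P,o in L)
def proj(c,X):
    K,k1,o,M=c;p=(np.atleast_2d(X)-o)@M;x=np.c_[p[:,0],-p[:,1]]/-p[:,2:3]
    x=x*(1+k1*(x**2).sum(1))[:,None];return x@K[:2,:2].T+K[:2,2]
def totool(v,s=None):
    s=s or ctrl.state();return R.from_quat(s["eef_rot"]).as_matrix().T@np.array(v)
def grab(n,f):
    s=ctrl.state();im=ctrl.capture(n);cv2.imwrite(f'pics/{f}.png',im[:,:,::-1]);np.save(f'pics/{f}.npy',im);return im,cam(n,s)
E
python3 - <<'E'
from h import *
t,sc=cam("top"),cam("scene")
for a,b in zip([(375,250),(411,262),(368,274),(403,286)],[(370,180),(394,171),(382,197),(407,187)]):
    print(np.round(tri([t,sc],[a,b]),3), onplane(t,[a],.1).round(3))
P=dict(rack=(385,267),tray=(241,268),tin=(218,271),pen=(307,282),blower=(311,242),mug=(330,160))
for k,v in P.items(): print(k,onplane(t,[v],.01).round(3))
s=ctrl.state();print(totool([0.43,-0.2,0.3]-np.array(s["tcp_pos"])),R.from_quat(s["eef_rot"]).as_matrix().round(2))
E
python3 - <<'E'
from h import *
t,sc=cam("top"),cam("scene")
for a,b in zip([(375,250),(411,262),(368,274),(403,286)],[(370,180),(394,171),(382,197),(407,187)]):
    x,e=tri([t,sc],[a,b]);print(x.round(3),round(e,4), onplane(t,[a],.1).round(3))
P=dict(rack=(385,267),tray=(241,268),tin=(218,271),pen=(307,282),blower=(311,242),mug=(330,160))
for k,v in P.items(): print(k,onplane(t,[v],.01).round(3))
s=ctrl.state();print(totool([0.43,-0.2,0.3]-np.array(s["tcp_pos"])),R.from_quat(s["eef_rot"]).as_matrix().round(2))
E
```

```text
[ 0.57  -0.157  0.094] 0.0059 [[ 0.575 -0.153  0.1  ]]
[ 0.541 -0.251  0.098] 0.0034 [[ 0.543 -0.249  0.1  ]]
[ 0.507 -0.142  0.069] 0.0054 [[ 0.511 -0.133  0.1  ]]
[ 0.476 -0.234  0.077] 0.0044 [[ 0.48  -0.226  0.1  ]]
rack [[ 0.531 -0.198  0.01 ]]
tray [[0.526 0.209 0.01 ]]
tin [[0.517 0.274 0.01 ]]
pen [[0.488 0.023 0.01 ]]
blower [[0.601 0.012 0.01 ]]
mug [[ 0.838 -0.044  0.01 ]]
[ 0.33334625 -0.26224623 -0.06362104] [[ 0.94  0.35 -0.  ]
 [ 0.35 -0.94  0.  ]
 [ 0.   -0.   -1.  ]]
```

Run:
```python
from h import *
t,sc=cam("top"),cam("scene")
for a,b in [((350,105),(268,150)),((400,2),(266,0))]: print(tri([t,sc],[a,b]))
x,_=tri([t,sc],[(350,105),(268,150)])
for z in (.2,.3,.4,.5,.6):print(z,onplane(t,[(350,105),(480,250),(560,322)],z).round(3).tolist())
s=ctrl.state();print(totool([0.52,-0.19,0.3]-np.array(s["tcp_pos"])))
```

```text
(array([ 0.99053395, -0.10212381,  0.0361848 ]), np.float64(0.00409126204230385))
(array([ 1.03016002, -0.13198618,  0.53848925]), np.float64(0.009884216000618786))
0.2 [[0.94, -0.075, 0.2], [0.571, -0.396, 0.2], [0.394, -0.591, 0.2]]
0.3 [[0.907, -0.06, 0.3], [0.566, -0.357, 0.3], [0.403, -0.537, 0.3]]
0.4 [[0.875, -0.046, 0.4], [0.562, -0.318, 0.4], [0.411, -0.484, 0.4]]
0.5 [[0.842, -0.031, 0.5], [0.557, -0.279, 0.5], [0.42, -0.43, 0.5]]
0.6 [[0.809, -0.016, 0.6], [0.552, -0.24, 0.6], [0.428, -0.376, 0.6]]
[ 0.42119339 -0.24027169 -0.06364155]
```

```bash
python3 shift.py '[[0.088, [0.04, -0.02, -0.006], 0.08], [0.088, [0.08, -0.05, -0.012], 0.16], [0.088, [0.13, -0.07, -0.02], 0.25], [0.088, [0.17, -0.1, -0.03], 0.33], [0.088, [0.21, -0.12, -0.036], 0.42], [0.088, [0.25, -0.15, -0.042], 0.5], [0.088, [0.3, -0.17, -0.048], 0.58], [0.088, [0.34, -0.2, -0.055], 0.67]]'
python3 - <<'E'
from h import *
s=ctrl.state();print(totool([0.50,-0.18,0.3]-np.array(s["tcp_pos"])),s['time'])
E
```

```text
time: 0.9
tcp_pos: [0.4564, -0.2597, 0.2909]
eef_rot: [0.987, -0.158, 0.0, 0.0]
ft_force: [0.2, -0.3, 0.5]
gripper_width: 0.0877
gripper_force: 0.0
[ 0.01651322 -0.0892963  -0.00907682] 0.9
```

```bash
python3 shift.py '[[0.088, [0.01, -0.045, -0.005], 0], [0.088, [0.015, -0.09, -0.01], 0], [0.088, [0.015, -0.09, -0.01], 0], [0.088, [0.015, -0.09, -0.01], 0]]'
python3 - <<'E'
from h import *
grab("wrist","w1")
E
python3 shift.py '[[0.088, [-0.03, -0.04, 0], 0], [0.088, [-0.06, -0.08, 0], 0], [0.088, [-0.06, -0.08, 0], 0], [0.088, [-0.06, -0.08, 0], 0]]'
python3 - <<'E'
from h import *
s=ctrl.state()
import json
im,c=grab("wrist","w2")
a=np.hstack([np.load('pics/w1.npy')]);
b=np.hstack([cv2.resize(np.load('pics/w1.npy'),(400,300)),cv2.resize(im,(400,300))]);cv2.imwrite('pics/w12.png',b[:,:,::-1])
print(s['tcp_pos'],s['eef_rot'])
E
```

```text
time: 1.3
tcp_pos: [0.4971, -0.1793, 0.3006]
eef_rot: [0.988, -0.155, -0.0, 0.0]
ft_force: [0.2, -0.8, 0.0]
gripper_width: 0.0878
gripper_force: 0.0
time: 1.75
tcp_pos: [0.4641, -0.0863, 0.3009]
eef_rot: [0.988, -0.157, 0.0, 0.0]
ft_force: [0.1, -0.3, 0.3]
gripper_width: 0.088
gripper_force: 0.0
[ 0.4641353  -0.08629714  0.30090169] [ 9.87671989e-01 -1.56537188e-01  6.83678073e-05  3.82495375e-04]
```

View pics/w12.png

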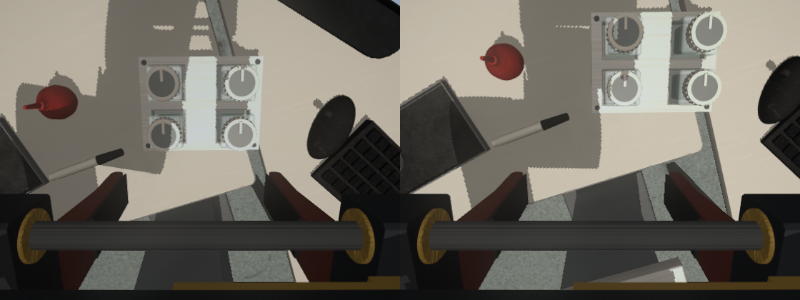

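The pair of views shows the rack with its corner screws and four caps. In w1 (full scale) the caps are near (229,118), (335,116), (229,186) and (336,184), and in w2 near (314,46), (432,46), (314,124) and (422,122). The pointer ribs point away from the robot.

Run:
```python
from h import *
from scipy.spatial.transform import Rotation as R
S=[dict(tcp_pos=[0.4971,-0.1793,0.3006],eef_rot=[.988,-.155,0,0]),None]
C=[cam("wrist",S[0]),cam("wrist")]
G=[((229,118),(335,116),(229,186),(336,184)),((314,46),(432,46),(314,124),(422,122))]
res=[];vis=[]
for i in (0,1):
    im=np.load(f'pics/w{i+1}.npy');g=cv2.cvtColor(im,cv2.COLOR_RGB2GRAY);g=cv2.createCLAHE(3,(8,8)).apply(g)
    v=cv2.resize(im,None,fx=2,fy=2);r=[]
    for q in G[i]:
        x0,y0=max(q[0]-40,0),max(q[1]-40,0);cr=cv2.resize(g[y0:q[1]+40,x0:q[0]+40],None,fx=3,fy=3,interpolation=cv2.INTER_CUBIC)
        h=cv2.HoughCircles(cv2.GaussianBlur(cr,(7,7),0),cv2.HOUGH_GRADIENT,1.5,200,param1=80,param2=20,minRadius=50,maxRadius=85)
        c=h[0,0]/3;c[:2]+=(x0,y0);r.append(c[:2]);print(i,q,c.round(1))
        cv2.circle(v,tuple((c[:2]*2).astype(int)),int(c[2]*2),(0,255,0),1)
    res.append(r);vis.append(v[:450,320:720] if i==0 else v[:450,480:])
cv2.imwrite('pics/v1.png',np.hstack(vis)[:,:800,::-1])
for a,b in zip(*res):
    x,e=tri(C,[a,b]);print(x.round(4),round(e,4),onplane(C[0],[a],.102).round(4),onplane(C[1],[b],.102).round(4))
```

```text
0 (229, 118) [226.2 117.2  18.7]
0 (335, 116) [337.8 115.2  19.7]
0 (229, 186) [228.8 190.2  17.7]
0 (336, 184) [334.2 187.2  24.2]
1 (314, 46) [313.8  44.2  21.4]
1 (432, 46) [435.2  44.8  21.7]
1 (314, 124) [313.8 123.8  19.1]
1 (422, 122) [421.2 118.8  24.2]
[ 0.5714 -0.1581  0.1028] 0.0008 [[ 0.5706 -0.1583  0.102 ]] [[ 0.5722 -0.1579  0.102 ]]
[ 0.5408 -0.2524  0.1106] 0.0015 [[ 0.5418 -0.2532  0.102 ]] [[ 0.5397 -0.2566  0.102 ]]
[ 0.5085 -0.1387  0.1056] 0.0004 [[ 0.5075 -0.1382  0.102 ]] [[ 0.5087 -0.1389  0.102 ]]
[ 0.4817 -0.232   0.1025] 0.0016 [[ 0.48   -0.2327  0.102 ]] [[ 0.4831 -0.2315  0.102 ]]
```

View pics/v1.png

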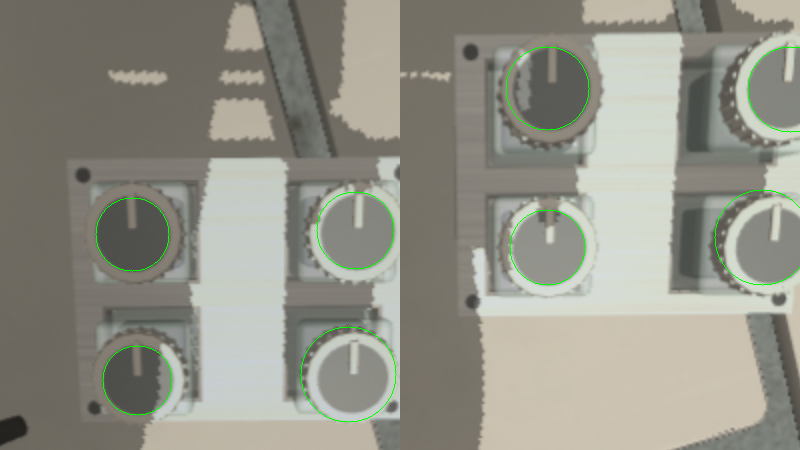

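The overlay shows a good fit on the left caps and the upper right one. The lower right fits are off, and by eye those discs are centred at w1 (337,188.5) and w2 (427.5,121.5). The rack screws are at w1 (201.5,87.5), (360,86.5), (207,204) and (356,203.5), and at w2 (275.5,25.5), (276.5,150.5) and (429.5,149.5).

Run:
```python
from h import *
C=[cam("wrist",dict(tcp_pos=[0.4971,-0.1793,0.3006],eef_rot=[.988,-.155,0,0])),cam("wrist")]
a=[(226.2,117.2),(337.6,115.5),(228.8,190.2),(337,188.5),(201.5,87.5),(207,204),(356,203.5)]
b=[(313.8,44.2),(435.1,44.7),(313.8,123.8),(427.5,121.5),(275.5,25.5),(276.5,150.5),(429.5,149.5)]
X=[]
for p,q in zip(a,b):
    x,e=tri(C,[p,q]);X.append(x);print(x.round(4),round(e,4))
X=np.array(X)
c=X[:4,:2]
print('caps centre',c.mean(0),'yaw',[np.arctan2(*(c[i]-c[j])[::-1])-np.pi/2 for i,j in((0,1),(2,3))],[np.arctan2(*(c[i]-c[j])[::-1]) for i,j in((0,2),(1,3))],np.linalg.norm(c[0]-c[1]),np.linalg.norm(c[2]-c[3]),np.linalg.norm(c[0]-c[2]),np.linalg.norm(c[1]-c[3]))
print('screw centre',(X[4]+X[6])/2)
sc=onplane(C[0],[(201.5,87.5),(360,86.5),(207,204),(356,203.5)],.03);print(sc.round(4),sc.mean(0))
# tray/tin/tape via top,scene
t=np.load('pics/top.npy');hs=cv2.cvtColor(t,cv2.COLOR_RGB2HSV);ct=cam("top")
m=np.zeros(t.shape[:2],np.uint8);m[230:305,195:285]=(hs[230:305,195:285,2]<110)*255
m=cv2.morphologyEx(m,cv2.MORPH_CLOSE,np.ones((25,25)))
k=max(cv2.findContours(m,0,2)[0],key=cv2.contourArea);bx=cv2.boxPoints(cv2.minAreaRect(k));w=onplane(ct,bx,.016)
print('tray',w.round(3).tolist(),w.mean(0),[np.linalg.norm(w[i]-w[i-1]) for i in range(4)])
s=ctrl.state();print(s['time'])
```

```text
[ 0.5714 -0.1581  0.103 ] 0.0008
[ 0.5408 -0.2521  0.1111] 0.0014
[ 0.5085 -0.1388  0.1054] 0.0004
[ 0.4797 -0.2341  0.1081] 0.0002
[ 0.609  -0.1361  0.0368] 0.0002
[ 0.4906 -0.0986  0.0377] 0.0001
[ 0.4393 -0.2574  0.0341] 0.0004
caps centre [ 0.5250853  -0.19576454] yaw [np.float64(-0.31476206574957555), np.float64(-0.29312312768361104)] [np.float64(-0.29803732736911814), np.float64(-0.28628430008928013)] 0.09885325828678139 0.09958873647411784 0.06579144018368516 0.06365322168308978
screw centre [ 0.52413651 -0.19675181  0.03544745]
[[ 0.6096 -0.1352  0.03  ]
 [ 0.5592 -0.2947  0.03  ]
 [ 0.4892 -0.0967  0.03  ]
 [ 0.4377 -0.2581  0.03  ]] [ 0.52391404 -0.19617554  0.03      ]
tray [[0.632, 0.342, 0.016], [0.672, 0.138, 0.016], [0.482, 0.101, 0.016], [0.443, 0.302, 0.016]] [0.55721373 0.22054034 0.016     ] [np.float64(0.19378440446067735), np.float64(0.20779576905274627), np.float64(0.19420646677229686), np.float64(0.20516891427638898)]
1.8
```

```bash
python3 shift.py '[[0.088, [0.045, 0.012, 0], 0], [0.088, [0.09, 0.025, 0.03], 0], [0.088, [0.124, 0.035, 0.06], -0.01], [0.088, [0.124, 0.035, 0.1], -0.01], [0.088, [0.124, 0.035, 0.14], -0.01], [0.088, [0.124, 0.035, 0.17], -0.01], [0.088, [0.124, 0.035, 0.19], -0.01], [0.088, [0.124, 0.035, 0.19], -0.01]]'
cat > st.py <<'E'
from h import *
import sys
s=ctrl.state();y=R.from_quat(s["eef_rot"]).as_matrix()[:2,0]
print(round(s['time'],2),'tcp',np.round(s['tcp_pos'],4),'yaw',round(float(np.arctan2(y[1],y[0])),3),'f',np.round(s['ft_force'],1),'t',np.round(s['ft_torque'],2),'w',round(s['gripper_width'],4),'g',round(s['gripper_force'],1))
if len(sys.argv)>3: print('go',totool(np.array(list(map(float,sys.argv[1:4])))-s['tcp_pos'],s).round(4))
E
python3 st.py 0.5712 -0.1583 0.094
```

```text
time: 2.6
tcp_pos: [0.5697, -0.1586, 0.1073]
eef_rot: [0.988, -0.153, -0.003, -0.001]
ft_force: [-1.0, -0.5, -0.4]
gripper_width: 0.088
gripper_force: 0.0
2.6 tcp [ 0.5697 -0.1586  0.1073] yaw -0.307 f [-1.  -0.5 -0.4] t [0.05 0.   0.03] w 0.088 g 0.0
go [ 0.0015 -0.0008  0.0133]
```

```bash
python3 shift.py '[[0.088, [0.001, -0.001, 0.013], 0], [0.088, [0.001, -0.001, 0.013], 0], [0.06, [0.001, -0.001, 0.013], 0], [0.03, [0.001, -0.001, 0.013], 0], [0.03, [0.001, -0.001, 0.013], 0], [0.03, [0.001, -0.001, 0.013], 0], [0.03, [0.001, -0.001, 0.013], 0], [0.03, [0.001, -0.001, 0.013], 0]]'
python3 st.py 0.5712 -0.1583 0.094
```

```text
time: 3.4
tcp_pos: [0.5732, -0.1565, 0.0982]
eef_rot: [0.988, -0.151, 0.0, 0.0]
ft_force: [-0.9, -1.3, -0.0]
gripper_width: 0.0438
gripper_force: 30.3
3.4 tcp [ 0.5732 -0.1565  0.0982] yaw -0.304 f [-0.9 -1.3 -0. ] t [-0.23  0.11 -0.04] w 0.0438 g 30.3
go [-0.0014  0.0023  0.0042]
```

```bash
python3 shift.py '[[0.03, [0, 0, 0], 0.05], [0.03, [0, 0, 0], 0.1], [0.03, [0, 0, 0], 0.12]]' >/dev/null; python3 st.py;  python3 shift.py '[[0.03, [0, 0, 0], 0.05], [0.03, [0, 0, 0], 0.1], [0.03, [0, 0, 0], 0.1]]' >/dev/null; python3 st.py
```

```text
3.7 tcp [ 0.5731 -0.1567  0.0981] yaw -0.425 f [-1.3 -1.1  2.3] t [-0.17  0.17 -0.  ] w 0.0428 g 29.9
4.0 tcp [ 0.5731 -0.1572  0.0982] yaw -0.522 f [-1.9 -3.6  1.3] t [-0.69  0.26  0.64] w 0.0431 g 30.0
```

```bash
python3 shift.py '[[0.088, [0, 0, 0], 0], [0.088, [0, 0, 0], 0], [0.088, [0, 0, 0], 0], [0.088, [0, 0, -0.03], -0.1], [0.088, [0, 0, -0.05], -0.22], [0.088, [0, 0, -0.05], -0.22]]' >/dev/null; python3 st.py 0.5414 -0.2538 0.145
```

```text
4.6 tcp [ 0.575  -0.1568  0.1505] yaw -0.302 f [ 0.4 -0.6 -0.4] t [ 0.06 -0.02 -0.03] w 0.0864 g 0.0
go [-0.0032  0.1026  0.0054]
```

```bash
python3 shift.py '[[0.088, [-0.001, 0.05, 0], 0], [0.088, [-0.003, 0.103, 0], 0], [0.088, [-0.003, 0.103, 0], 0], [0.088, [-0.003, 0.103, 0.03], 0], [0.088, [-0.003, 0.103, 0.053], 0], [0.088, [-0.003, 0.103, 0.053], 0], [0.088, [-0.003, 0.103, 0.053], 0]]' >/dev/null; python3 st.py 0.5414 -0.2538 0.096
```

```text
5.3 tcp [ 0.5389 -0.2529  0.0942] yaw -0.305 f [-0.3 -0.7  0.2] t [ 0.02 -0.02 -0.01] w 0.0879 g 0.0
go [ 0.0027  0.0001 -0.0018]
```

```bash
python3 shift.py '[[0.03, [0.002, 0, -0.002], 0], [0.03, [0.002, 0, -0.002], 0], [0.03, [0.002, 0, -0.002], 0], [0.03, [0.002, 0, -0.002], 0], [0.03, [0.002, 0, -0.002], 0], [0.03, [0.002, 0, -0.002], 0]]' >/dev/null; python3 st.py;  python3 shift.py '[[0.03, [0, 0, 0], 0.05], [0.03, [0, 0, 0], 0.1], [0.03, [0, 0, 0], 0.12]]' >/dev/null; python3 st.py;  python3 shift.py '[[0.03, [0, 0, 0], 0.05], [0.03, [0, 0, 0], 0.1], [0.03, [0, 0, 0], 0.1]]' >/dev/null; python3 st.py
```

```text
5.9 tcp [ 0.5413 -0.2543  0.097 ] yaw -0.304 f [ 0.7  0.9 -0.2] t [ 0.18 -0.02  0.04] w 0.0433 g 29.9
6.2 tcp [ 0.5415 -0.2545  0.097 ] yaw -0.425 f [ 0.3 -0.1 -1. ] t [-0.09 -0.04  0.06] w 0.0438 g 30.0
6.5 tcp [ 0.5413 -0.2542  0.097 ] yaw -0.523 f [-0.8  0.   1.5] t [0.16 0.02 0.56] w 0.0433 g 30.0
```

```bash
python3 shift.py '[[0.088, [0, 0, 0], 0], [0.088, [0, 0, 0], 0], [0.088, [0, 0, 0], 0], [0.088, [0, 0, -0.03], -0.1], [0.088, [0, 0, -0.05], -0.22], [0.088, [0, 0, -0.05], -0.22]]' >/dev/null; python3 st.py 0.4784 -0.2341 0.145
```

```text
7.1 tcp [ 0.5431 -0.2555  0.1495] yaw -0.303 f [0.5 0.1 0.6] t [0.06 0.01 0.01] w 0.0865 g 0.0
go [-0.0681 -0.0012  0.0042]
```

```bash
python3 shift.py '[[0.088, [-0.035, -0.001, 0], 0], [0.088, [-0.067, -0.001, 0], 0], [0.088, [-0.067, -0.001, 0], 0], [0.088, [-0.067, -0.001, 0.03], 0], [0.088, [-0.067, -0.001, 0.052], 0], [0.088, [-0.067, -0.001, 0.052], 0], [0.088, [-0.067, -0.001, 0.052], 0]]' >/dev/null; python3 st.py 0.4784 -0.2341 0.096;python3 shift.py '[[0.03, [0, 0, 0], 0], [0.03, [0, 0, 0], 0], [0.03, [0, 0, 0], 0], [0.03, [0, 0, 0], 0], [0.03, [0, 0, 0], 0], [0.03, [0, 0, 0], 0]]' >/dev/null; python3 st.py;  python3 shift.py '[[0.03, [0, 0, 0], 0.05], [0.03, [0, 0, 0], 0.1], [0.03, [0, 0, 0], 0.12]]' >/dev/null; python3 st.py;  python3 shift.py '[[0.03, [0, 0, 0], 0.05], [0.03, [0, 0, 0], 0.1], [0.03, [0, 0, 0], 0.1]]' >/dev/null; python3 st.py
```

```text
7.8 tcp [ 0.4777 -0.2333  0.0944] yaw -0.305 f [ 0.1 -0.4 -0.4] t [0.1  0.02 0.05] w 0.0879 g 0.0
go [ 0.0009  0.0005 -0.0016]
8.4 tcp [ 0.4777 -0.2334  0.0951] yaw -0.304 f [-0.2 -2.   0.5] t [-0.16  0.07  0.03] w 0.0438 g 30.2
8.7 tcp [ 0.4776 -0.2333  0.095 ] yaw -0.426 f [-1.6  0.9  1.7] t [0.08 0.06 0.09] w 0.043 g 30.0
9.0 tcp [ 0.4776 -0.2333  0.095 ] yaw -0.524 f [0.6 0.  1. ] t [0.18 0.04 0.03] w 0.0432 g 30.0
```

D turns freely, so it is loose. Next is C.

```bash
python3 shift.py '[[0.088, [0, 0, 0], 0], [0.088, [0, 0, 0], 0], [0.088, [0, 0, 0], 0], [0.088, [0, 0, -0.03], -0.1], [0.088, [0, 0, -0.05], -0.22], [0.088, [0, 0, -0.05], -0.22]]' >/dev/null; python3 st.py 0.5082 -0.1386 0.145
```

```text
9.6 tcp [ 0.4794 -0.2344  0.1473] yaw -0.302 f [ 0.4 -0.1 -0.2] t [ 0.03  0.03 -0.01] w 0.0866 g 0.0
go [-0.0011 -0.1001  0.0021]
```

```bash
python3 shift.py '[[0.088, [0, -0.05, 0], 0], [0.088, [0, -0.1, 0], 0], [0.088, [0, -0.1, 0], 0], [0.088, [0, -0.1, 0.03], 0], [0.088, [0, -0.1, 0.05], 0], [0.088, [0, -0.1, 0.05], 0], [0.088, [0, -0.1, 0.05], 0]]' >/dev/null; python3 st.py 0.5082 -0.1386 0.096;python3 shift.py '[[0.03, [0, 0, 0], 0], [0.03, [0, 0, 0], 0], [0.03, [0, 0, 0], 0], [0.03, [0, 0, 0], 0], [0.03, [0, 0, 0], 0], [0.03, [0, 0, 0], 0]]' >/dev/null; python3 st.py;  python3 shift.py '[[0.03, [0, 0, 0], 0.05], [0.03, [0, 0, 0], 0.1], [0.03, [0, 0, 0], 0.12]]' >/dev/null; python3 st.py;  python3 shift.py '[[0.03, [0, 0, 0], 0.05], [0.03, [0, 0, 0], 0.1], [0.03, [0, 0, 0], 0.1]]' >/dev/null; python3 st.py;python3 shift.py '[[0.088, [0, 0, 0], 0], [0.088, [0, 0, 0], 0], [0.088, [0, 0, 0], 0], [0.088, [0, 0, -0.03], -0.1], [0.088, [0, 0, -0.05], -0.22], [0.088, [0, 0, -0.05], -0.22]]' >/dev/null; python3 st.py 0.46 0.16 0.3
```

```text
10.3 tcp [ 0.507  -0.1381  0.0943] yaw -0.306 f [ 0.6 -0.1  0.1] t [0.04 0.02 0.04] w 0.0878 g 0.0
go [ 0.0013  0.0001 -0.0017]
10.9 tcp [ 0.5077 -0.138   0.0951] yaw -0.304 f [ 0.3 -1.3  1.5] t [-0.15  0.11 -0.  ] w 0.0437 g 30.2
11.2 tcp [ 0.5075 -0.1377  0.095 ] yaw -0.425 f [-0.7  0.1  1.6] t [0.24 0.05 0.  ] w 0.0437 g 30.0
11.5 tcp [ 0.5076 -0.1378  0.095 ] yaw -0.524 f [-0.2  1.3  2. ] t [0.22 0.06 0.01] w 0.0435 g 30.0
12.1 tcp [ 0.5095 -0.1387  0.1472] yaw -0.302 f [-0.4 -0.8  0.8] t [ 0.08 -0.05  0.  ] w 0.0868 g 0.0
go [-0.1355 -0.2704 -0.1536]
```

```bash
python3 shift.py '[[0.088, [-0.01, 0, -0.05], 0], [0.088, [-0.03, 0, -0.1], 0], [0.088, [-0.05, 0, -0.15], 0], [0.088, [-0.05, 0, -0.153], 0], [0.088, [-0.05, 0, -0.153], 0]]' >/dev/null
python3 -c "
from h import *
grab('wrist','w3')"
python3 shift.py '[[0.088, [-0.015, -0.045, 0], 0], [0.088, [-0.03, -0.09, 0], 0], [0.088, [-0.045, -0.135, 0], 0], [0.088, [-0.06, -0.18, 0], 0], [0.088, [-0.07, -0.22, 0], 0], [0.088, [-0.07, -0.22, 0], 0], [0.088, [-0.07, -0.22, 0], 0]]' >/dev/null
python3 -c "
from h import *
grab('wrist','w4');s=ctrl.state();print(s['tcp_pos'].tolist() if hasattr(s['tcp_pos'],'tolist') else s['tcp_pos'],s['eef_rot'])"
python3 shift.py '[[0.088, [0.02, -0.04, 0], 0], [0.088, [0.04, -0.08, 0], 0], [0.088, [0.04, -0.1, 0], 0], [0.088, [0.04, -0.1, 0], 0], [0.088, [0.04, -0.1, 0], 0]]' >/dev/null
python3 - <<'E'
from h import *
im,c=grab('wrist','w5');s=ctrl.state();print(list(s['tcp_pos']),list(s['eef_rot']))
a=[cv2.resize(np.load(f'pics/w{i}.npy')[:290],(400,207)) for i in(3,4,5)]
b=np.vstack([np.hstack(a[:2]),np.hstack([a[2],a[2]*0])]);cv2.imwrite('pics/w345.png',b[:,:,::-1])
E
```

```text
[0.45835245895925136, 0.10752053789515374, 0.2957962942892868] [ 9.88482710e-01 -1.51321285e-01 -1.80512755e-03  7.36451778e-04]
[np.float64(0.5265893289866442), np.float64(0.18950348266360745), np.float64(0.2970789982870862)] [np.float64(0.988332342883664), np.float64(-0.15230897210817107), np.float64(-0.0008548040194560128), np.float64(0.0006529437403894824)]
```

View pics/w345.png

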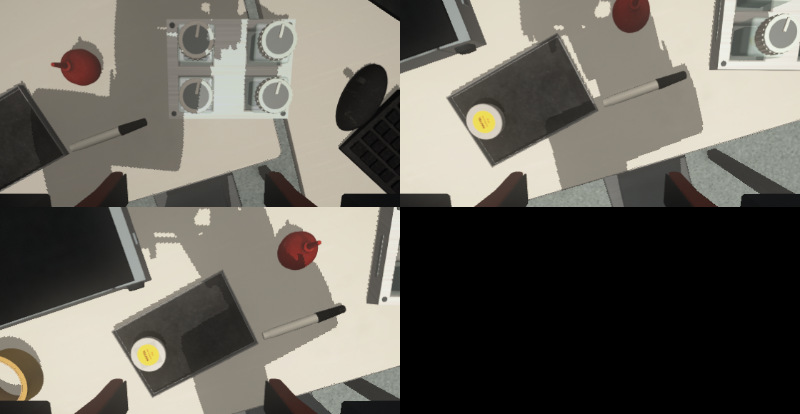

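All four ribs now slant clockwise. The tray corners are at w4 (67,137), (223,50), (276,151), (130,231) and w5 (158,175), (309,90), (360,188), (213,265). The tin is at w4 (119,169) and w5 (209,206).

```bash
python3 - <<'E'
from h import *
C=[cam("wrist",dict(tcp_pos=[.45835,.10752,.2958],eef_rot=[.98848,-.15132,-.0018,.00074])),cam("wrist")]
a=[(67,137),(223,50),(276,151),(130,231),(119,169)];b=[(158,175),(309,90),(360,188),(213,265),(209,206)]
for p,q in zip(a,b):
    x,e=tri(C,[p,q]);print(x.round(4),round(e,4),onplane(C[1],[q],.016).round(4))
w=onplane(C[1],b[:4],.016);c=w.mean(0);print('c',c,[np.linalg.norm(w[i]-w[i-1]) for i in range(4)],np.arctan2(*(w[1]-w[2])[1::-1]), onplane(C[0],a[:4],.016).mean(0))
yaw=np.arctan2(*((w[1]-w[2])+(w[0]-w[3]))[1::-1]);M=np.array([[np.cos(yaw),-np.sin(yaw)],[np.sin(yaw),np.cos(yaw)]])
print('yaw',yaw,'tin local',(onplane(C[1],[b[4]],.024)[0,:2]-c[:2])@M)
for l in((.026,-.055),(-.033,-.055),(-.03,0.),(.03,-.005)):print(l,c[:2]+M@l)
e=onplane(C[1],[(368,182),(483,143),(418,62)],.01);print('pen',e.round(3))
s=ctrl.state();print('to D',totool(np.array([.4784,-.2341,.2])-s['tcp_pos']))
E
python3 st.py
```

```text
[0.5656 0.3156 0.0151] 0.001 [[0.5649 0.316  0.016 ]]
[ 0.6035  0.1217 -0.0127] 0.0011 [[0.6019 0.1254 0.016 ]]
[0.4802 0.0981 0.0117] 0.0011 [[0.4804 0.0996 0.016 ]]
[0.4415 0.294  0.0105] 0.0015 [[0.4421 0.2935 0.016 ]]
[0.5152 0.2702 0.0247] 0.0009 [[0.513  0.2729 0.016 ]]
c [0.5223291  0.20860879 0.016     ] [np.float64(0.12481710720207682), np.float64(0.19413064371819747), np.float64(0.12422385053083679), np.float64(0.1976580549731298)] 0.2094151169754929 [0.52261195 0.20519735 0.016     ]
yaw 0.19521217712950067 tin local [0.00431957 0.06270856]
(0.026, -0.055) [0.55850388 0.15969678]
(-0.033, -0.055) [0.50062449 0.14825227]
(-0.03, 0.0) [0.4928989  0.20278955]
(0.03, -0.005) [0.55272917 0.209523  ]
pen [[ 0.483  0.088  0.01 ]
 [ 0.487 -0.048  0.01 ]
 [ 0.594  0.004  0.01 ]]
to D [0.08172339 0.41830703 0.0976062 ]
13.95 tcp [0.5266 0.1895 0.2971] yaw -0.306 f [ 0.1  0.8 -0.4] t [ 0.05  0.   -0.  ] w 0.0877 g 0.0
```

```bash
python3 shift.py '[[0.088, [0.011, 0.045, 0], 0], [0.088, [0.022, 0.09, 0], 0], [0.088, [0.034, 0.135, 0], 0], [0.088, [0.046, 0.18, 0], 0], [0.088, [0.057, 0.225, 0], 0], [0.088, [0.068, 0.27, 0.03], 0], [0.088, [0.081, 0.318, 0.06], 0], [0.088, [0.081, 0.318, 0.09], 0]]'>/dev/null; python3 shift.py '[[0.088, [0, 0, 0.03], 0], [0.088, [0, 0, 0.04], 0], [0.088, [0, 0, 0.04], 0]]'>/dev/null; python3 st.py .5082 -.1386 .056
```

```text
15.05 tcp [ 0.5072 -0.1365  0.1669] yaw -0.306 f [-0.1 -0.4  0.2] t [ 0.08 -0.04 -0.02] w 0.0877 g 0.0
go [0.002  0.0017 0.1109]
```

```bash
python3 shift.py '[[0.088, [0.001, 0.001, 0.03], 0], [0.088, [0.001, 0.001, 0.06], 0], [0.088, [0.001, 0.001, 0.085], 0], [0.088, [0.001, 0.001, 0.1], 0], [0.088, [0.001, 0.001, 0.11], 0], [0.088, [0.001, 0.001, 0.11], 0]]'>/dev/null; python3 st.py;  python3 shift.py '[[0.03, [0, 0, 0], 0], [0.03, [0, 0, 0], 0], [0.03, [0, 0, 0], 0], [0.03, [0, 0, 0], 0], [0.03, [0, 0, 0], 0], [0.03, [0, 0, 0], 0]]'>/dev/null; python3 st.py
```

```text
15.65 tcp [ 0.51   -0.1375  0.0582] yaw -0.304 f [-0.8  0.1  0.8] t [ 0.11  0.07 -0.01] w 0.088 g 0.0
16.25 tcp [ 0.5101 -0.1381  0.0582] yaw -0.304 f [ 0.6 -2.7  1.9] t [-0.32  0.12  0.08] w 0.048 g 30.0
```

Gripped. Lifting slowly, straight up.

```bash
python3 shift.py '[[0.03, [0, 0, -0.01], 0], [0.03, [0, 0, -0.025], 0], [0.03, [0, 0, -0.045], 0], [0.03, [0, 0, -0.07], 0], [0.03, [0, 0, -0.1], 0], [0.03, [0, 0, -0.13], 0], [0.03, [0, 0, -0.15], 0], [0.03, [0, 0, -0.15], 0]]'>/dev/null
python3 - <<'E'
from h import *
c=np.array([.522,.207]);a=.197;M=np.array([[np.cos(a),-np.sin(a)],[np.sin(a),np.cos(a)]])
for l in ((.031,-.045),(-.031,-.045)): print(l,c+M@l)
E
python3 st.py 0.5612 0.1689 0.2
```

```text
(0.031, -0.045) [0.56120817 0.16893796]
(-0.031, -0.045) [0.50040737 0.15680281]
17.05 tcp [ 0.5114 -0.1379  0.211 ] yaw -0.304 f [ 0.  -0.  -2.5] t [ 0.06 -0.07 -0.01] w 0.0476 g 30.0
go [-0.0444 -0.3077  0.0107]
```

```bash
python3 shift.py '[[0.03, [-0.003, -0.02, 0], -0.03], [0.03, [-0.008, -0.055, 0], -0.09], [0.03, [-0.014, -0.095, 0], -0.16], [0.03, [-0.02, -0.14, 0], -0.24], [0.03, [-0.027, -0.185, 0], -0.32], [0.03, [-0.034, -0.23, 0], -0.4], [0.03, [-0.04, -0.27, 0], -0.46], [0.03, [-0.044, -0.3, 0], -0.5]]'>/dev/null;python3 shift.py '[[0.03, [0, -0.005, 0], 0], [0.03, [0, -0.005, 0], 0], [0.03, [0, -0.005, 0], 0]]'>/dev/null;  python3 st.py 0.5612 0.1689 0.06
python3 -c "
from h import *
im,c=grab('wrist','w6')"
```

```text
18.15 tcp [0.5557 0.1658 0.2069] yaw 0.195 f [ 0.4  0.2 -2.6] t [ 0.    0.01 -0.07] w 0.0473 g 30.0
go [ 0.0063 -0.002   0.1469]
```

View pics/w6.png

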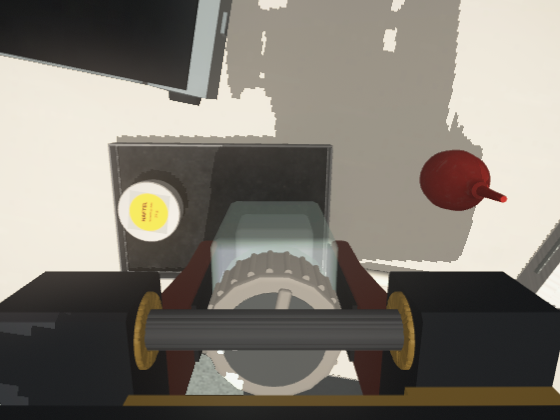

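The view shows the jar held upright and squared to the tray. The tray's far corners are at (110,144) and (331,145), the tin at (150,210) is clear and the blower is at (455,180).

```bash
python3 - <<'E'
from h import *
c=cam('wrist');w=onplane(c,[(110,144),(331,145)],.016);print(w)
cc=np.array([.522,.207]);a=.197;M=np.array([[np.cos(a),-np.sin(a)],[np.sin(a),np.cos(a)]]);print((w[:,:2]-cc)@M)
E
python3 shift.py '[[0.03, [0.002, -0.001, 0.02], 0], [0.03, [0.004, -0.002, 0.05], 0], [0.03, [0.006, -0.002, 0.085], 0], [0.03, [0.006, -0.002, 0.11], 0], [0.03, [0.006, -0.002, 0.125], 0], [0.03, [0.006, -0.002, 0.135], 0], [0.03, [0.006, -0.002, 0.14], 0], [0.03, [0.006, -0.002, 0.14], 0]]'>/dev/null; python3 st.py 0.5612 0.1689 0.0545
```

```text
[[0.56764976 0.31610111 0.016     ]
 [0.60441917 0.12361104 0.016     ]]
[[ 0.06612098  0.09805594]
 [ 0.06450345 -0.09790782]]
19.0 tcp [0.5622 0.1693 0.0678] yaw 0.195 f [ 0.3  0.5 -1.7] t [ 0.06 -0.04  0.  ] w 0.0478 g 30.0
go [-0.0011  0.0002  0.0133]
```

Tray pose confirmed. Final descent.

```bash
python3 shift.py '[[0.03, [0, 0, 0.005], 0], [0.03, [0, 0, 0.01], 0], [0.03, [0, 0, 0.013], 0], [0.03, [0, 0, 0.013], 0]]'>/dev/null; python3 st.py 0.5612 0.1689 0.0545
```

```text
19.4 tcp [0.5619 0.1699 0.0546] yaw 0.196 f [ 0.2 -0.3 -2.4] t [ 0.01 -0.02 -0.05] w 0.0482 g 30.0
go [-0.0009  0.0008  0.0001]
```

Weight is still carried, so I'll lower in small steps until contact.

```bash
python3 shift.py '[[0.03, [0, 0, 0.001], 0], [0.03, [0, 0, 0.002], 0], [0.03, [0, 0, 0.002], 0]]'>/dev/null; python3 st.py;python3 shift.py '[[0.03, [0, 0, 0.001], 0], [0.03, [0, 0, 0.001], 0]]'>/dev/null; python3 st.py
```

```text
19.7 tcp [0.5624 0.17   0.0537] yaw 0.196 f [-1.3 -0.   4. ] t [ 0.05  0.37 -0.01] w 0.0478 g 30.0
19.9 tcp [0.5625 0.17   0.0536] yaw 0.196 f [-4.2 -1.7 13. ] t [-0.02  0.88  0.03] w 0.0479 g 30.0
```

```bash
python3 shift.py '[[0.088, [0, 0, -0.001], 0], [0.088, [0, 0, -0.001], 0], [0.088, [0, 0, -0.001], 0], [0.088, [0, 0, -0.02], 0], [0.088, [0, 0, -0.06], 0], [0.088, [0, 0, -0.11], 0], [0.088, [0, 0, -0.15], 0], [0.088, [0, 0, -0.15], 0]]'>/dev/null; python3 st.py .4784 -.2341 .2
python3 - <<'E'
from h import *
s=ctrl.state();im,c=grab('wrist','w7')
E
```

```text
20.7 tcp [0.5663 0.1707 0.208 ] yaw 0.196 f [ 0.8 -0.2 -0.3] t [ 0.02 -0.01  0.01] w 0.0879 g 0.0
go [-0.1651  0.3799  0.0062]
```

View pics/w7.png

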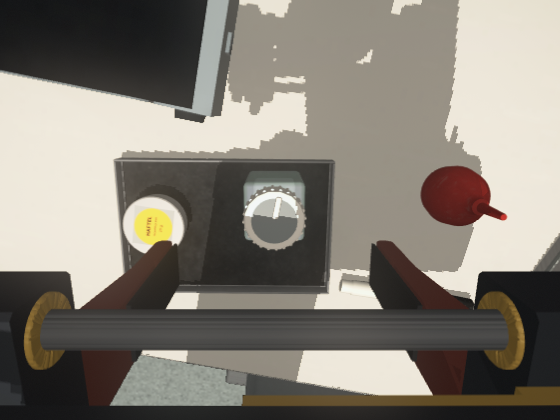

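The jar stands upright in the tray with its cap at (275,220), and the tin at (155,225) has not moved.

```bash
python3 shift.py '[[0.088, [-0.012, 0.028, 0], 0.06], [0.088, [-0.03, 0.068, 0], 0.13], [0.088, [-0.048, 0.11, 0], 0.2], [0.088, [-0.066, 0.152, 0], 0.27], [0.088, [-0.084, 0.194, 0], 0.34], [0.088, [-0.102, 0.236, 0], 0.41], [0.088, [-0.12, 0.278, 0], 0.46], [0.088, [-0.138, 0.32, 0], 0.5]]'>/dev/null; python3 shift.py '[[0.088, [0, 0, 0], 0]]'>/dev/null;python3 st.py .4784 -.2341 .2
```

```text
21.65 tcp [ 0.4875 -0.1754  0.2003] yaw -0.31 f [-0.1 -0.1  0.5] t [ 0.12  0.01 -0.01] w 0.0877 g 0.0
go [0.0093 0.0586 0.0003]
```

```bash
python3 shift.py '[[0.088, [0.005, 0.03, 0], -0.003], [0.088, [0.009, 0.058, 0], -0.003], [0.088, [0.009, 0.058, 0], -0.003], [0.088, [0.009, 0.058, 0.03], -0.003], [0.088, [0.009, 0.058, 0.06], -0.003], [0.088, [0.009, 0.058, 0.08], -0.003], [0.088, [0.009, 0.058, 0.08], -0.003]]'>/dev/null; python3 st.py .4784 -.2341 .057
```

```text
22.35 tcp [ 0.4777 -0.2258  0.1183] yaw -0.301 f [-1.3  0.8  0.6] t [ 0.05  0.07 -0.01] w 0.0879 g 0.0
go [0.0036 0.0079 0.0613]
```

```bash
python3 shift.py '[[0.088, [0.002, 0.007, 0], 0], [0.088, [0.002, 0.007, 0.02], 0], [0.088, [0.002, 0.007, 0.04], 0], [0.088, [0.002, 0.007, 0.055], 0], [0.088, [0.002, 0.007, 0.06], 0], [0.088, [0.002, 0.007, 0.06], 0]]'>/dev/null; python3 st.py .4784 -.2341 .057;  python3 shift.py '[[0.03, [0, 0, 0], 0], [0.03, [0, 0, 0], 0], [0.03, [0, 0, 0], 0], [0.03, [0, 0, 0], 0], [0.03, [0, 0, 0], 0], [0.03, [0, 0, 0], 0]]'>/dev/null; python3 st.py
```

```text
22.95 tcp [ 0.4805 -0.2363  0.0623] yaw -0.301 f [ 0.2 -0.3  0.8] t [0.03 0.01 0.  ] w 0.0878 g 0.0
go [-0.0027 -0.0015  0.0053]
23.55 tcp [ 0.4802 -0.2358  0.0621] yaw -0.302 f [-0.   3.   3.1] t [ 0.48 -0.   -0.04] w 0.0474 g 30.0
```

```bash
python3 shift.py '[[0.03, [0, 0, -0.01], 0], [0.03, [0, 0, -0.025], 0], [0.03, [0, 0, -0.045], 0], [0.03, [0, 0, -0.07], 0], [0.03, [0, 0, -0.1], 0], [0.03, [0, 0, -0.13], 0], [0.03, [0, 0, -0.15], 0], [0.03, [0, 0, -0.15], 0]]'>/dev/null; python3 st.py 0.5 0.157 0.21
```

```text
24.35 tcp [ 0.4816 -0.2373  0.215 ] yaw -0.301 f [-0.6 -0.2 -3.4] t [ 0.03 -0.01 -0.01] w 0.0479 g 30.0
go [-0.0994 -0.382   0.0038]
```

```bash
python3 shift.py '[[0.03, [-0.005, -0.02, 0], -0.03], [0.03, [-0.016, -0.06, 0], -0.09], [0.03, [-0.027, -0.104, 0], -0.16], [0.03, [-0.039, -0.15, 0], -0.24], [0.03, [-0.051, -0.196, 0], -0.32], [0.03, [-0.063, -0.242, 0], -0.4], [0.03, [-0.075, -0.288, 0], -0.46], [0.03, [-0.086, -0.33, 0], -0.5]]'>/dev/null;python3 shift.py '[[0.03, [0, 0, 0], 0], [0.03, [0, 0, 0], 0]]'>/dev/null;  python3 st.py 0.5 0.157 0.21
```

```text
25.35 tcp [0.4948 0.1051 0.2107] yaw 0.201 f [-1.  -0.3 -3.7] t [-0.03 -0.03  0.02] w 0.0478 g 30.0
go [ 0.0154 -0.0498  0.0006]
```

```bash
python3 shift.py '[[0.03, [0.007, -0.025, 0], 0], [0.03, [0.013, -0.045, 0], 0], [0.03, [0.015, -0.05, 0], 0], [0.03, [0.015, -0.05, 0], 0], [0.03, [0.015, -0.05, 0], 0]]'>/dev/null;  python3 st.py 0.5 0.157 0.075
```

```text
25.85 tcp [0.5005 0.155  0.2115] yaw 0.198 f [ 0.6 -0.6 -2.4] t [ 0.01 -0.05 -0.  ] w 0.048 g 30.0
go [ 1.000e-04 -2.200e-03  1.365e-01]
```

```bash
python3 shift.py '[[0.03, [0, -0.002, 0.02], 0], [0.03, [0, -0.002, 0.05], 0], [0.03, [0, -0.002, 0.085], 0], [0.03, [0, -0.002, 0.11], 0], [0.03, [0, -0.002, 0.125], 0], [0.03, [0, -0.002, 0.133], 0], [0.03, [0, -0.002, 0.136], 0], [0.03, [0, -0.002, 0.136], 0]]'>/dev/null; python3 st.py 0.5 0.157 0.06
```

```text
26.65 tcp [0.5007 0.158  0.0762] yaw 0.198 f [-0.8  0.3 -3.1] t [0.03 0.04 0.03] w 0.0476 g 30.0
go [-0.0009  0.0008  0.0162]
```

```bash
python3 shift.py '[[0.03, [0, 0, 0.005], 0], [0.03, [0, 0, 0.01], 0], [0.03, [0, 0, 0.015], 0], [0.03, [0, 0, 0.017], 0], [0.03, [0, 0, 0.017], 0]]'>/dev/null; python3 st.py; python3 shift.py '[[0.03, [0, 0, 0.001], 0], [0.03, [0, 0, 0.001], 0]]'>/dev/null; python3 st.py
```

```text
27.15 tcp [0.5    0.1584 0.0586] yaw 0.199 f [-0.2  1.2 -2.5] t [-0.02 -0.   -0.04] w 0.0478 g 30.0
27.35 tcp [0.5004 0.1585 0.0579] yaw 0.199 f [-0.2  0.7 -2.3] t [-0.01 -0.02  0.01] w 0.048 g 30.0
```

```bash
python3 shift.py '[[0.03, [0, 0, 0.001], 0], [0.03, [0, 0, 0.001], 0]]'>/dev/null; python3 st.py; python3 shift.py '[[0.03, [0, 0, 0.001], 0], [0.03, [0, 0, 0.001], 0]]'>/dev/null; python3 st.py
```

```text
27.55 tcp [0.5006 0.1585 0.0576] yaw 0.199 f [-1.1 -0.1  3.4] t [-0.14  0.25 -0.03] w 0.0481 g 30.0
27.75 tcp [0.5005 0.1586 0.0575] yaw 0.199 f [-5.2 -0.6 15. ] t [-0.31  0.74  0.01] w 0.0477 g 30.0
```

```bash
python3 shift.py '[[0.088, [0, 0, -0.001], 0], [0.088, [0, 0, -0.001], 0], [0.088, [0, 0, -0.001], 0], [0.088, [0, 0, -0.02], 0], [0.088, [0, 0, -0.06], 0], [0.088, [0, 0, -0.11], 0], [0.088, [0, 0, -0.16], 0], [0.088, [0, 0, -0.2], 0]]'>/dev/null; python3 shift.py '[[0.088, [-0.03, 0.04, -0.03], 0], [0.088, [-0.05, 0.08, -0.05], 0.1], [0.088, [-0.05, 0.1, -0.05], 0.2], [0.088, [-0.05, 0.1, -0.05], 0.3], [0.088, [-0.05, 0.1, -0.05], 0.3], [0.088, [-0.05, 0.1, -0.05], 0.3]]'>/dev/null;python3 st.py
python3 - <<'E'
from h import *
im,c=grab('wrist','w8')
grab('top','top2')
E
```

```text
29.15 tcp [0.4709 0.0506 0.3056] yaw -0.099 f [-0.9  0.2  0.1] t [-0.02  0.01  0.03] w 0.0878 g 0.0
```

View pics/w8.png

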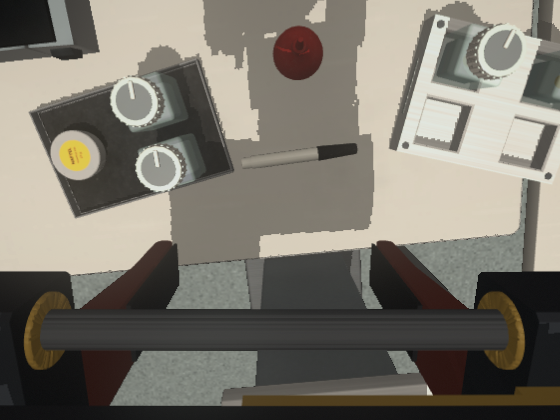

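Both loose jars stand in the tray, with caps at (135,100) and (160,168), clear of the tin at (77,155). Jar A is seated at (500,50), and the pen and blower are in place. One check of the sound jars from above.

Run:
```python
import numpy as np,cv2
a,b=[np.load(f'pics/{n}.npy')[225:310,335:435] for n in('top','top2')]
v=np.hstack([cv2.resize(x,(400,340),interpolation=cv2.INTER_CUBIC) for x in(a,b)]);cv2.imwrite('pics/cmp.png',v[:,:,::-1])
```

```text
(no output)
```

View pics/cmp.png

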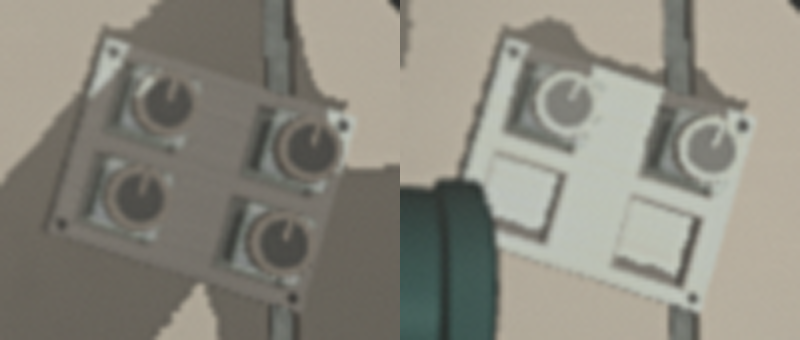

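The sound jars sit exactly where they were (caps at (165,100) and (310,145) in both halves) and their ribs have turned clockwise. Handing in.

```bash
python3 -c "
from workcell import ctrl
print(ctrl.finish_job())"
```

```text
the job is handed in; nothing more can be done
None
```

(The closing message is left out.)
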